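# Clip the copper guard onto the sweep tray and lock it

### The job

Take the copper guard board with the green grip out of its wooden stand and press its bottom edge into the sprung clip on the sweep tray's back rail until it is fully home on the clip's floor, upright between the two end cheeks. Then swing the brass keeper with the red knob fully shut over the guard's foot, and let go. Leave the dark steel plate, the stands and everything else where they are.

Things in the scene. Friction and masses are not known exactly. Their poses are not given: they have to be found in the camera images.
- guard_center (a point): Centre of the copper guard board, half-way up its 110 mm. Loose, upright, 5 mm thick, 0.2 to 0.4 kg, the same either way round. Axes: z up, y along its length, x through its thickness. Its foot is 144 mm long (y) and 34 mm tall; above, it is 104 mm long, with a green grip bar on top. Its bottom edge lies 55 mm below this point.
- guard_grip (a point): Centre of the guard's green grip bar, 40 mm above guard_center: 16 mm thick (x), 70 mm long (y), 30 mm tall, its top being the top of the guard. To be pinched across its thickness from above.
- steel_plate_center (a point): Centre (half-way up) of the dark steel plate with a black grip, same shape and size as the guard, 0.36 kg, standing in the other stand. Not to be used; leave it.
- stand_a: Light wooden stand that holds the copper guard; origin under its centre. 70 (x) x 170 (y) x 40 mm, with a slot 9 mm wide, 28 mm deep and 152 mm long along its own y; slot floor 12 mm above the bench. Fixed to the bench. The guard lifts straight up out of it.
- stand_b: The other, identical stand, holding the dark steel plate; fixed. The two stands may change places.
- tray: Sweep tray, fixed to the bench: dark wooden, copper-lined basin 160 (x) x 260 (y) x 22 mm, origin under the basin's centre; on its +x side a back rail 50 mm wide and 22 mm high carries the clip and the keeper. A small copper bin is at its front corner, x -130 to -80 mm, y +50 to +130 mm, 40 mm high.
- clip_floor (a point): Middle of the sprung clip's floor, 28 mm above the bench; axes as the tray's: y along the clip, x across, z up. When home, the guard's bottom edge rests here, guard_center 55 mm above this point, its y along the clip's y (either way round). Brass end cheeks at y = -76 and +76 mm, flared at their tops, up to 31 mm above the floor, leave the guard's foot 4 mm of play each way.
- clip_mouth (a point): Middle of the clip's mouth, 36 mm above clip_floor. Two steel jaws 100 mm long (y) flare to 17 mm apart here and narrow to 1 mm apart from 16 mm above the floor down. They part as the guard's 5 mm edge is pressed down between them, which takes about 7 to 16 N depending on friction, then less until it meets the floor; the guard's own weight will not do it.
- keeper (a joint): Brass keeper lever turning on an upright post. 0 rad: shut against its stop, tongue pointing along the clip's +y, 3.5 mm above the foot of a guard that is home (blocked by one that is not), tail along -y. Positive: open, up to 1.75; the tail has swung towards -x (points along -x at 1.57), the tongue is clear. Stays where left; about 1 N at the knob. Starts open, at 1.0 to 1.6 rad.
- keeper_pivot (a point): The keeper's upright turning axis, 97 mm from clip_floor along the clip's -y, at the height of the lever's top (43.5 mm above clip_floor). Fixed.
- keeper_knob (a point): Half-way up the keeper's upright red knob, a pin 14 mm in diameter at the tail's end, 45 mm from the pivot axis. It rises 40 mm above the 6 mm thick lever (20 mm above and below this point). This point lies 63.5 mm above the height of clip_floor. It may be pinched or pushed from above.
- sizing_stick: Steel ring-sizing stick with a black handle, 200 mm long, 18 mm thick, lying in the tray's basin; leave it.
- ring_tray: Pewter ring tray, 100 x 140 x 18 mm, on the bench; leave it.
- mallet: Horn mallet lying on the bench, head 90 x 46 mm, 200 mm long; leave it.
- flask_a: Brass casting flask, 65 mm in diameter, 70 mm tall; leave it.
- flask_b: Brass casting flask, 65 mm in diameter, 70 mm tall; leave it.
There are look-alikes about, which are no part of the job. What is meant by the part that bears guard_center is not blue or turquoise, and is the larger of those in its own colour.

How it is judged:
By the outcome, as a careful person would: the job done as asked, in the order asked, and still so for the second after the job is handed in, with the robot touching nothing.
It also fails if it takes over 48 s, if anything falls off the work surface, if the arm or the gripper's body presses on something with over 40 N, if the wrist force passes 120 N, or if a joint passes its speed limit or range.

### The arm

A 6-joint arm with a two-finger parallel gripper is mounted at the origin on the work surface. World frame = base frame: x ahead of the robot, y to its left, z up, the work surface at z = 0. Lengths are in m, angles in rad, forces in N, time in s.
With the tool pointing down it reaches from about 0.325 to 0.775 m from the base axis. Payload 5.5 kg.
Tool frame: the origin (TCP) lies on the centre line of the jaws, within the pads' length; the fingertips stand 22 mm ahead of it and the grasp point (between the pads) lies 3 mm ahead of it (ctrl.nose_length is the distance from the TCP to the fingertips, in m); z points along the fingers, y is the direction in which the jaws open and shut (so a half turn about z gives the same grasp; the last joint's range is limited). The gripper opens to 85 mm and grips with 20 to 120 N. Pads are 22 mm wide; open, the fingers measure 114 mm over their backs; the gripper's body (76 mm by 85 mm) begins 54 mm behind the grasp point. The pads swing forward as they close: fully open they stand 13 mm farther back than shut.
Start: joints at [1.227, 0.091, 1.231, -0, 1.82, -0.057], TCP at [0.17, 0.576, 0.253] pointing down, gripper open.
Joint ranges: [-2.87, 2.87], [-0.86, 2.18], [0.17, 2.46], [-1.51, 4.65], [0.06, 2.69], [-2.65, 2.65]. Speed limits (rad/s): [2.57, 2.57, 3.01, 3.14, 3.14, 3.14].

### API

Orientations are given as a rotation vector (axis times angle).
In Python, from bench import ctrl gives the robot as it stands. The module is installed in compiled form; this text tells all that it offers.
- The arm moves only by the tool arm_command, never from a script. Its argument "moves" is a list of rows, each a list of 7 numbers: the finger opening in cm, from 0 to 8.54, then the shift along the tool's x, y, z in cm, then the turn, a rotation vector about the tool's x, y, z in degrees. In form: [[hand, x, y, z, ax, ay, az], ...]. A call has 1 to 12 rows; each row is the pose to reach, as a shift and turn from the pose commanded when the call began, along the tool's axes at that moment; what a row does not reach only later rows make up. A row lasts 1/12 s, in which the tool goes at most 41.7 mm and 7.16 degrees, less where a joint would pass 70% of its speed; a pose out of reach is approached as far as the arm can. A call with a gripper value outside its range is refused whole. The fingers move at their own pace and stop on an object; "grip_force" is the grip in N (left out, the last holds). Time passes only in rows, so rows that repeat a pose let the fingers close. It gives the time, the measured TCP pose, the force and the opening at its end, in the units of the state.
- ctrl.observe(): the state, without advancing time (a new reading comes with each control period).
- ctrl.camera(name): name is "side" or "top"; returns the picture (400x640x3 uint8, red, green, blue); there is no depth.
- ctrl.camera_params(name): a dict with "vertical_fov" (degrees; the focal length in pixels is half the picture's height over the tangent of half this angle, whatever the lens; pixels are square), "cx", "cy" (the principal point, pixels), "R" (3x3) and "t" (3): a world point X has camera coordinates R X + t. Camera axes: x right, y down, z forward; pixel columns grow to the right and rows downward; lengths in m; the calibration is good to about 2 mm. A picture is of the moment at which its call begins. camera_params takes no time and is no camera call.
- ctrl.sign_off(): hands the job in, once; it reports no verdict.
The state is a dict: "time": time; "joint_positions": joint angles; "joint_vel": joint speeds; "tau": joint torques, N m; "ee_pos": TCP position; "tcp_rot": TCP orientation; "ft_force": force on the tool from outside, world axes, zero at the start; "ft_torque": the same for the moment, N m; "opening": finger opening in m.
Only numpy, scipy, OpenCV 4.12 (cv2) and the standard library are available. Lean on these libraries where they do the work, as an engineer would, in place of code of your own. Each camera call takes 0.05 s, during which the arm holds its last target. There are 200 camera calls.

## Working session

There is one attempt and no reset: what is moved stays moved. The work goes in short steps, Python scripts to look and compute and a tool call to move; the robot and the scene stay as the last step left them, time stands still between calls to the robot, and variables do not carry over. Pictures are saved under pics/ and viewed, about 8 in all and at most 12, crops included, and the job is handed in when it is done.

Besides the shell and the picture viewer there is one more tool, called after "Emit:" by a JSON object that holds its "op" and its "data", one argument or row to a line. arm_command: Moves the arm, as the interface text tells. Its arguments: {"type":"object","properties":{"moves":{"type":"array","items":{"type":"array","items":{"type":"number"}}},"grip_force":{"type":"number"}},"required":["moves"]}

```bash
mkdir -p pics; python3 - <<'E'
from bench import ctrl
import cv2,numpy as np
s=ctrl.observe();print({k:np.round(v,4) for k,v in s.items()},ctrl.nose_length)
for n in("side","top"):
    im=ctrl.camera(n);cv2.imwrite(f"pics/{n}0.png",im[:,:,::-1]);p=ctrl.camera_params(n)
    print(n,{k:np.round(v,4).tolist() for k,v in p.items()})
E
```

```text
{'time': np.float64(0.0), 'joint_positions': array([ 1.2273,  0.0918,  1.2319, -0.    ,  1.8198, -0.0567]), 'joint_vel': array([ 0.0009, -0.0004, -0.0011,  0.0017,  0.0005, -0.0013]), 'tau': array([-3.00000e-04, -4.58736e+01, -4.18024e+01, -2.00000e-04,
        1.17000e-02, -0.00000e+00]), 'ee_pos': array([0.1696, 0.5753, 0.2521]), 'tcp_rot': array([-4.488e-01, -3.109e+00,  3.000e-03]), 'ft_force': array([ 0.1831, -1.1325, -0.2496]), 'ft_torque': array([-0.0007,  0.023 , -0.0294]), 'opening': np.float64(0.0855)} 0.022
side {'vertical_fov': 55.742, 'cx': 318.6002, 'cy': 193.9794, 'R': [[0.695, -0.719, 0.0007], [-0.5276, -0.5107, -0.6788], [0.4884, 0.4714, -0.7343]], 't': [-0.4495, 0.3159, 0.7692]}
top {'vertical_fov': 44.877, 'cx': 325.0657, 'cy': 196.6639, 'R': [[-0.0235, -0.9997, 0.0003], [-0.9926, 0.0233, -0.1189], [0.1188, -0.0031, -0.9929]], 't': [-0.0845, 0.5809, 1.2452]}
```

View pics/side0.png

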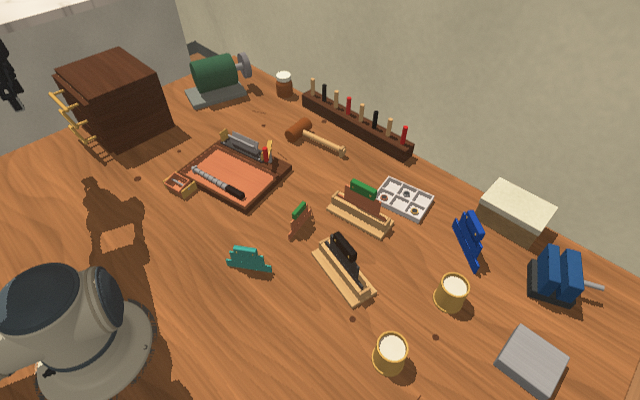

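View pics/top0.png

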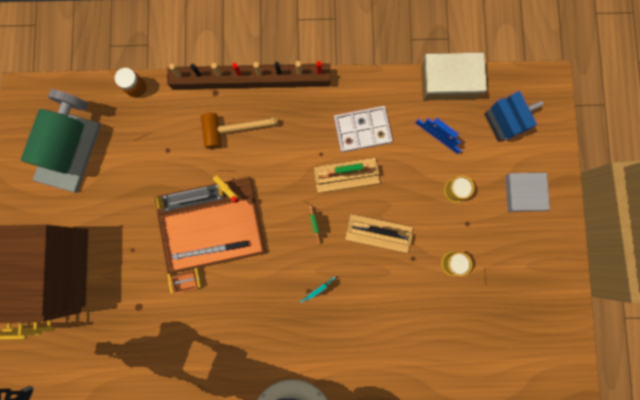

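```bash
cat >h.py <<'E'
from bench import ctrl
import cv2,numpy as np
from scipy.spatial.transform import Rotation as Ro
def cam(n):
    p=ctrl.camera_params(n);f=200/np.tan(np.radians(p["vertical_fov"]/2));return f,p["cx"],p["cy"],np.array(p["R"]),np.array(p["t"])
def ray(n,uv):
    f,cx,cy,R,t=cam(n);d=R.T@np.array([(uv[0]-cx)/f,(uv[1]-cy)/f,1]);return -R.T@t,d
def onz(n,uv,z):
    o,d=ray(n,uv);return o+d*(z-o[2])/d[2]
def two(a,b):
    (o1,d1),(o2,d2)=ray("top",a),ray("side",b)
    s=np.linalg.lstsq(np.c_[d1,-d2],o2-o1,rcond=None)[0];p,q=o1+s[0]*d1,o2+s[1]*d2
    return (p+q)/2,np.linalg.norm(p-q)
def proj(n,X):
    f,cx,cy,R,t=cam(n);c=R@np.asarray(X)+t;return np.array([cx+f*c[0]/c[2],cy+f*c[1]/c[2]])
def blobs(im,lo,hi,amin=15):
    m=cv2.inRange(cv2.cvtColor(im,cv2.COLOR_RGB2HSV),lo,hi);n,_,st,c=cv2.connectedComponentsWithStats(m)
    return m,[(st[i],c[i],cv2.minAreaRect(np.argwhere(_==i)[:,::-1].astype(np.float32))) for i in range(1,n) if st[i][4]>=amin]
E
python3 - <<'E'
from h import *
T=cv2.imread("pics/top0.png");S=cv2.imread("pics/side0.png")
a=cv2.resize(T[165:285,150:290],None,fx=5,fy=5,interpolation=cv2.INTER_CUBIC)
b=cv2.resize(S[120:220,160:300],None,fx=5,fy=5,interpolation=cv2.INTER_CUBIC)
cv2.imwrite("pics/ta.png",a);cv2.imwrite("pics/sa.png",b)
for n,I in(("top",T),("side",S)):
    I=I[:,:,::-1]
    for nm,lo,hi in(("green",(50,100,60),(75,255,255)),("red",(0,200,120),(4,255,255))):
        for st,c,r in blobs(I,lo,hi)[1]:
            print(n,nm,st.tolist(),np.round(c,1),np.round(r[1],1),round(r[2]))
E
```

```text
top green [23, 111, 49, 59, 1818] [ 47. 139.] [34.2 55. ] 20
top green [336, 164, 27, 9, 155] [348.6 168.3] [ 6.  26.5] 81
top green [311, 215, 7, 17, 61] [314.1 223.2] [16.7  3.4] 76
top red [317, 62, 4, 6, 19] [318.4  64.4] [5. 3.] 90
top red [233, 64, 5, 5, 17] [234.6  66.1] [4.  3.6] 63
side green [350, 179, 27, 21, 289] [363.2 188.9] [28.6 10.7] 27
side green [292, 202, 14, 17, 101] [298.7 209.5] [ 6.1 18.7] 40
```

View pics/ta.png

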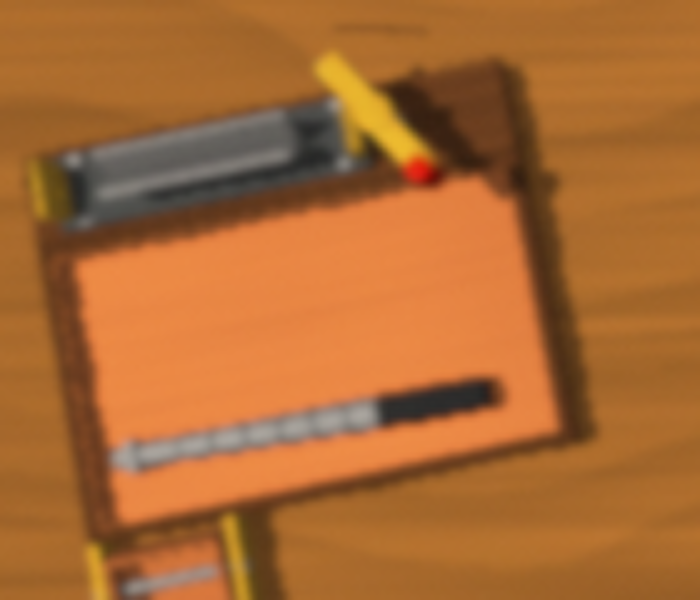

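View pics/sa.png

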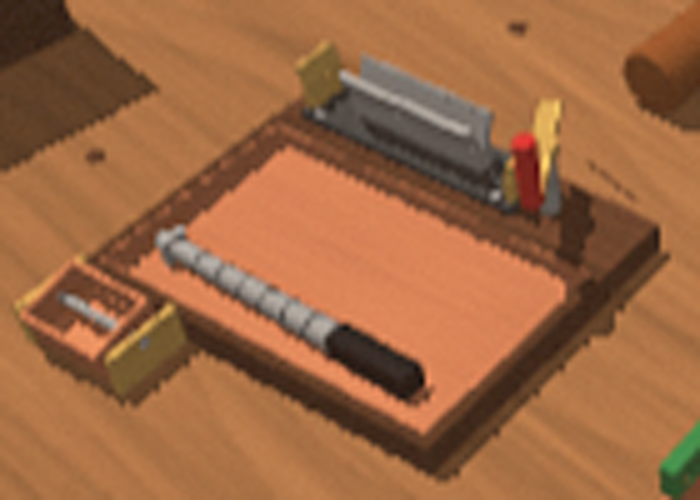

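```bash
python3 - <<'E'
from h import *
T=cv2.imread("pics/top0.png")[:,:,::-1];S=cv2.imread("pics/side0.png")[:,:,::-1]
ht=cv2.cvtColor(T,cv2.COLOR_RGB2HSV);hs=cv2.cvtColor(S,cv2.COLOR_RGB2HSV)
print(ht[199,234],ht[199,236],hs[155,266],hs[150,265],"brass",ht[190,228],ht[202,158],hs[145,270],hs[135,223],"lin",ht[230,210])
# lining yaw
m,b=blobs(T[165:285,150:290],(5,170,200),(14,255,255),500)
for st,c,r in b:
    bx=cv2.boxPoints(r)+[150,165];P=np.array([onz("top",q,.02)for q in bx]);print("lining",np.round(bx,1).tolist(),np.round(P[:,:2],3).tolist(),np.linalg.norm(np.diff(P,axis=0),axis=1).round(3))
    for k in range(4):
        d=P[(k+1)%4]-P[k];print(np.degrees(np.arctan2(d[1],d[0])).round(1))
# brass blobs
for n,I,off,box in(("top",T,(150,165),(slice(165,215),slice(150,245))),("side",S,(200,110),(slice(110,175),slice(200,290)))):
    for nm,lo,hi,am in(("brass",(18,140,60),(32,255,255),4),("red",(0,215,90),(5,255,255),4),("redw",(175,200,90),(180,255,255),3)):
        for st,c,r in blobs(I[box],lo,hi,am)[1]: print(n,nm,st.tolist(),np.round(c+np.array(off),1),"box",np.round(cv2.boxPoints(r)+np.array(off),1).tolist())
# guard
P=onz("top",(348.6,168.3),.12);print("grip",P,proj("side",P))
print(two((348.6,168.3),(363.2,188.9)))
r=[r for st,c,r in blobs(T,(50,100,60),(75,255,255))[1] if 330<c[0]<360][0];bx=cv2.boxPoints(r);G=np.array([onz("top",q,.12)for q in bx]);print(G.round(3).tolist())
# stand_a outline, wood
m,b=blobs(T[150:200,305:390],(10,60,190),(28,150,255),100)
for st,c,r in b: print("stand",st.tolist(),c+[305,150],cv2.boxPoints(r)+[305,150])
a=cv2.resize(T[140:205,300:400],None,fx=7,fy=7,interpolation=cv2.INTER_CUBIC);cv2.imwrite("pics/g.png",a[:,:,::-1])
E
```

```text
[  2 236 213] [  3 236 136] [  2 196 117] [  2 191 116] brass [ 21 203 227] [ 20 202 145] [ 19 149 232] [ 18 146 122] lin [ 12 182 231]
lining [[163.3, 217.2], [250.0, 198.9], [260.9, 250.7], [174.2, 269.0]] [[0.536, 0.333], [0.579, 0.102], [0.441, 0.074], [0.399, 0.302]] [0.235 0.141 0.232]
-79.3
-168.5
100.5
12.7
top brass [63, 10, 23, 22, 238] [223.  186.9] box [[208.3, 180.6], [218.3, 172.6], [235.2, 193.8], [225.2, 201.8]]
top brass [6, 32, 8, 12, 81] [159.4 202.6] box [[156.0, 197.0], [163.0, 197.0], [163.0, 208.0], [156.0, 208.0]]
top red [81, 33, 7, 4, 21] [234.  199.4] box [[231.0, 198.0], [237.0, 198.0], [237.0, 201.0], [231.0, 201.0]]
side brass [20, 19, 8, 12, 65] [223.6 134.9] box [[217.5, 135.5], [224.5, 128.5], [230.0, 134.0], [223.0, 141.0]]
side brass [67, 30, 5, 16, 49] [269.  146.3] box [[267.0, 140.0], [271.0, 140.0], [271.0, 155.0], [267.0, 155.0]]
side brass [61, 43, 2, 7, 12] [261.5 156. ] box [[261.0, 153.0], [262.0, 153.0], [262.0, 159.0], [261.0, 159.0]]
grip [ 0.6380947  -0.15794342  0.12      ] [362.93747087 185.11341319]
(array([ 0.64059173, -0.15860509,  0.10527415]), np.float64(0.00036196245127357544))
[[0.641, -0.125, 0.12], [0.65, -0.19, 0.12], [0.635, -0.192, 0.12], [0.626, -0.127, 0.12]]
```

View pics/g.png

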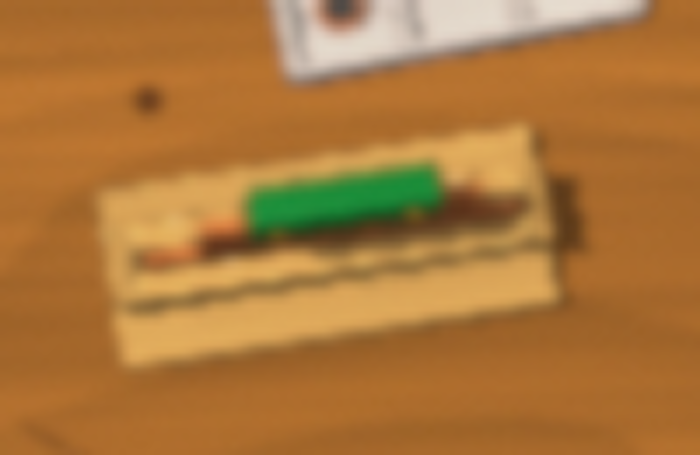

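```bash
python3 - <<'E'
from h import *
T=cv2.imread("pics/top0.png")[:,:,::-1];S=cv2.imread("pics/side0.png")[:,:,::-1]
for n,I,o in(("top",T,(215,185)),("side",S,(250,135))):
    s=I[o[1]:o[1]+40,o[0]:o[0]+40]
    for st,c,r in blobs(s,(0,180,70),(5,255,255),8)[1]: print(n,(st[:2]+o).tolist(),st[2:].tolist(),c+o,np.round(cv2.boxPoints(r)+o,1).tolist())
cr=lambda u,v:(150+u/5,165+v/5)
cs=lambda u,v:(160+u/5,120+v/5)
K=two(cr(422,165),cs(524,140));print("knobtop",K, onz("top",cr(422,165),.1115))
a,b=onz("top",cr(330,65),.0715),onz("top",cr(415,162),.0715);d=(b-a)[:2];L=np.linalg.norm(d);d/=L
ang=np.degrees(np.arctan2(d[1],d[0]));print("lever",a,b,L,"dir",ang)
for yaw in(10,11):
    y=np.radians(yaw);Y=np.array([-np.sin(y),np.cos(y)])
    piv=onz("top",cr(422,165),.1115)[:2]-.045*d;cf=piv+.097*Y
    print(yaw,"theta",yaw-90-ang,"piv",piv,"clip",cf)
    for nm,p in(("backL",cr(35,155)),("backR",cr(500,62)),("frR",cr(570,440)),("frL",cr(98,540))):
        P=onz("top",p,.022)[:2]-cf;print(nm,(P@[np.cos(y),np.sin(y)]).round(4),(P@Y).round(4))
    for nm,p in(("chLtop",cr(37,188)),):
        P=onz("top",p,.059)[:2]-cf;print(nm,(P@[np.cos(y),np.sin(y)]).round(4),(P@Y).round(4))
E
```

```text
top [231, 198] [7, 4, 22] [234.  199.5] [[231.0, 198.0], [237.0, 198.0], [237.0, 201.0], [231.0, 201.0]]
side [262, 147] [7, 15, 63] [265.04761905 153.76190476] [[261.9, 147.2], [266.2, 146.5], [268.2, 160.7], [263.9, 161.3]]
knobtop (array([0.57073585, 0.12825968, 0.10960627]), np.float64(0.002536129910406581)) [0.57152977 0.12716008 0.1115    ]
lever [0.62941812 0.18192681 0.0715    ] [0.57801726 0.13816454 0.0715    ] 0.06750692176399636 dir -139.58919499246133
10 theta 59.58919499246133 piv [0.60579349 0.15633194] clip [0.58894962 0.25185829]
backL 0.0207 0.0963
backR 0.0213 -0.1561
frR -0.1841 -0.1562
frL -0.1866 0.0957
chLtop -0.0034 0.0862
11 theta 60.58919499246133 piv [0.60579349 0.15633194] clip [0.58728502 0.25154977]
backL 0.0241 0.0959
backR 0.0203 -0.1564
frR -0.1851 -0.153
frL -0.1832 0.0989
chLtop -0.0002 0.0862
```

```bash
cat >>h.py <<'E'
def go(P,yaw,force=False):
    "P: wanted TCP; yaw deg: world direction of the jaws' opening axis (mod 180), tool straight down"
    s=ctrl.observe();R0=Ro.from_rotvec(s["tcp_rot"]);best=None
    for k in(0,180):
        a=np.radians(yaw+k);y=np.array([np.cos(a),np.sin(a),0]);z=np.array([0,0,-1.]);R=Ro.from_matrix(np.c_[np.cross(y,z),y,z])
        r=np.degrees((R0.inv()*R).as_rotvec())
        if best is None or np.linalg.norm(r)<np.linalg.norm(best):best=r
    d=R0.inv().apply(np.array(P)-s["ee_pos"])*100
    print("t",round(float(s["time"]),2),"tcp",s["ee_pos"].round(4),"F",s["ft_force"].round(1),"open",round(float(s["opening"])*1000,1),"q6",s["joint_positions"][5].round(2),"-> shift cm",d.round(2),"turn",best.round(1))
E
python3 -c "
from h import *
go([.6405,-.1586,.20],7.4)"
```

```text
t 0.1 tcp [0.1696 0.5753 0.2522] F [ 0.4  0.2 -0.9] open 85.5 q6 -0.06 -> shift cm [-65.92 -57.06   5.32] turn [-0.1  0.1 66.2]
```

Emit:
{"op": "arm_command", "data": {
  "moves": [
    [8.5,-65.9,-57.1,2,0,0,66],
    [8.5,-65.9,-57.1,2,0,0,66],
    [8.5,-65.9,-57.1,2,0,0,66],
    [8.5,-65.9,-57.1,2,0,0,66],
    [8.5,-65.9,-57.1,2,0,0,66],
    [8.5,-65.9,-57.1,2,0,0,66],
    [8.5,-65.9,-57.1,2,0,0,66],
    [8.5,-65.9,-57.1,2,0,0,66],
    [8.5,-65.9,-57.1,2,0,0,66],
    [8.5,-65.9,-57.1,2,0,0,66],
    [8.5,-65.9,-57.1,2,0,0,66],
    [8.5,-65.9,-57.1,2,0,0,66]
  ],
  "grip_force": 80
}}

```text
time: 1.1
ee_pos: [0.44, 0.1527, 0.2415]
tcp_rot: [-2.07, -2.363, 0.0]
ft_force: [-0.2, 0.7, -0.5]
opening: 0.0852
```

```bash
python3 -c "
from h import *
go([.6405,-.1586,.20],7.4)"
```

```text
t 1.1 tcp [0.44   0.1527 0.2415] F [-0.2  0.7 -0.5] open 85.2 q6 0.13 -> shift cm [-33.5   15.78   4.15] turn [-0.  -0.   0.2]
```

Emit:
{"op": "arm_command", "data": {
  "moves": [
    [8.5,-33.5,15.8,4,0,0,0.2],
    [8.5,-33.5,15.8,4,0,0,0.2],
    [8.5,-33.5,15.8,4,0,0,0.2],
    [8.5,-33.5,15.8,4,0,0,0.2],
    [8.5,-33.5,15.8,4,0,0,0.2],
    [8.5,-33.5,15.8,4,0,0,0.2],
    [8.5,-33.5,15.8,4,0,0,0.2],
    [8.5,-33.5,15.8,4,0,0,0.2],
    [8.5,-33.5,15.8,4,0,0,0.2],
    [8.5,-33.5,15.8,4,0,0,0.2],
    [8.5,-33.5,15.8,4,0,0,0.2],
    [8.5,-33.5,15.8,4,0,0,0.2]
  ]
}}

```text
time: 2.1
ee_pos: [0.64, -0.1564, 0.201]
tcp_rot: [-2.073, -2.358, 0.0]
ft_force: [-0.9, 0.9, 0.6]
opening: 0.0853
```

```bash
python3 - <<'E'
from h import *
go([.6405,-.1586,.110],7.4)
T=ctrl.camera("top");S=ctrl.camera("side")
a=cv2.resize(T[110:230,280:420],None,fx=4,fy=4,interpolation=cv2.INTER_CUBIC);b=cv2.resize(S[90:250,300:430],None,fx=3,fy=3,interpolation=cv2.INTER_CUBIC)[:480]
cv2.imwrite("pics/c1.png",cv2.resize(np.hstack([np.r_[a],])[:, :,::-1],(560,480)))
cv2.imwrite("pics/c1.png",cv2.resize(np.hstack([a,b]) if a.shape[0]==b.shape[0] else a,None,fx=.84,fy=1)[:,:,::-1])
E
```

```text
t 2.1 tcp [ 0.64   -0.1564  0.201 ] F [-0.9  0.9  0.6] open 85.3 q6 -0.42 -> shift cm [-0.23  0.03  9.1 ] turn [-0.1 -0.1 -0.1]
```

View pics/c1.png

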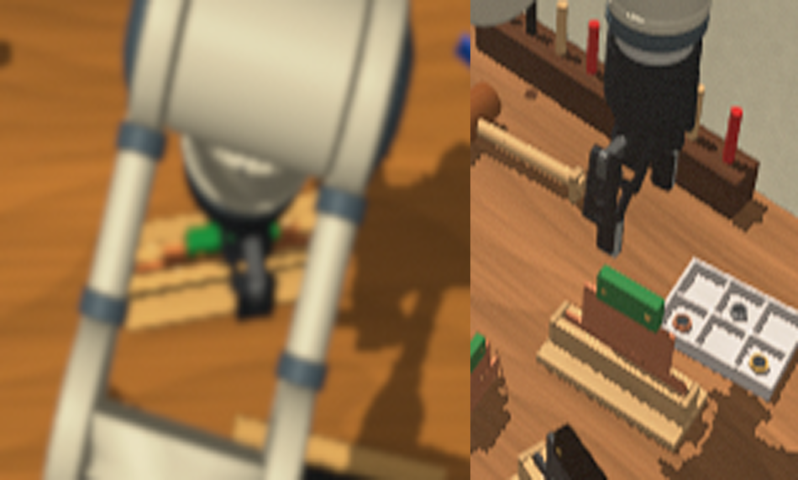

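Emit:
{"op": "arm_command", "data": {
  "moves": [
    [8.5,-0.1,0,4,0,0,0],
    [8.5,-0.2,0,7.5,0,0,0],
    [8.5,-0.2,0,9.1,0,0,0],
    [8.5,-0.2,0,9.1,0,0,0],
    [0,-0.2,0,9.1,0,0,0],
    [0,-0.2,0,9.1,0,0,0],
    [0,-0.2,0,9.1,0,0,0],
    [0,-0.2,0,9.1,0,0,0],
    [0,-0.2,0,9.1,0,0,0],
    [0,-0.2,0,9.1,0,0,0],
    [0,-0.2,0,9.1,0,0,0]
  ],
  "grip_force": 80
}}

```text
time: 3.12
ee_pos: [0.6409, -0.1589, 0.1124]
tcp_rot: [2.073, 2.358, 0.001]
ft_force: [-1.6, -0.2, 5.5]
opening: 0.0153
```

```bash
python3 - <<'E'
from h import *
go([.6405,-.1586,.25],7.4)
E
```

```text
t 3.12 tcp [ 0.6409 -0.1589  0.1124] F [-1.6 -0.2  5.5] open 15.3 q6 -0.42 -> shift cm [ 2.000e-02 -1.000e-02 -1.376e+01] turn [ 0.1  0.1 -0. ]
```

Emit:
{"op": "arm_command", "data": {
  "moves": [
    [0,0,0,-1,0,0,0],
    [0,0,0,-2.5,0,0,0],
    [0,0,0,-5,0,0,0],
    [0,0,0,-8,0,0,0],
    [0,0,0,-11,0,0,0],
    [0,0,0,-13.5,0,0,0],
    [0,0,0,-13.8,0,0,0],
    [0,0,0,-13.8,0,0,0]
  ]
}}

```text
time: 3.78
ee_pos: [0.6411, -0.1587, 0.2509]
tcp_rot: [2.072, 2.357, 0.003]
ft_force: [-0.2, 0.2, -3.0]
opening: 0.0151
```

```bash
python3 - <<'E'
from h import *
go([.587,.2515,.25],10.4)
T=ctrl.camera("top");S=ctrl.camera("side")
cv2.imwrite("pics/s2.png",S[:,:,::-1])
for st,c,r in blobs(S,(50,100,60),(75,255,255))[1]: print(c,st)
E
```

```text
t 3.78 tcp [ 0.6411 -0.1587  0.2509] F [-0.2  0.2 -3. ] open 15.1 q6 -0.42 -> shift cm [ 4.138e+01 -1.100e-01  2.000e-02] turn [ 0.2  0.1 -3. ]
[377.175 148.825] [371 140  14  18 160]
[357.5        145.58333333] [354 142   7   7  24]
[298.56122449 209.48979592] [292 202  14  17  98]
```

Emit:
{"op": "arm_command", "data": {
  "moves": [
    [0,2,0,0,0,0,-0.5],
    [0,5,0,0,0,0,-1],
    [0,9,0,0,0,0,-1.5],
    [0,13,0,0,0,0,-2],
    [0,17,0,0,0,0,-2.5],
    [0,21,0,0,0,0,-3],
    [0,25,0,0,0,0,-3],
    [0,29,0,0,0,0,-3],
    [0,33,0,0,0,0,-3],
    [0,37,0,0,0,0,-3],
    [0,40,-0.1,0,0,0,-3],
    [0,41.4,-0.1,0,0,0,-3]
  ]
}}

```text
time: 4.88
ee_pos: [0.5843, 0.2558, 0.2449]
tcp_rot: [-2.004, -2.414, 0.006]
ft_force: [-0.1, -0.3, -1.9]
opening: 0.0152
```

Emit:
{"op": "arm_command", "data": {
  "moves": [
    [0,0,0,2,0,0,0],
    [0,0,0,4,0,0,0],
    [0,0,0,5.5,0,0,0],
    [0,0,0,5.5,0,0,0]
  ]
}}

```text
time: 5.22
ee_pos: [0.5843, 0.2508, 0.1861]
tcp_rot: [-2.008, -2.409, 0.016]
ft_force: [0.1, 0.1, -4.1]
opening: 0.0143
```

```bash
python3 - <<'E'
from h import *
go([.587,.2515,.1284],10.4)
T=ctrl.camera("top");S=ctrl.camera("side")
cv2.imwrite("pics/s3f.png",S[:,:,::-1]);cv2.imwrite("pics/t3f.png",T[:,:,::-1])
a=cv2.resize(T[150:230,140:260],None,fx=4,fy=4,interpolation=cv2.INTER_CUBIC)
b=cv2.resize(S[60:180,180:310],(480,443),interpolation=cv2.INTER_CUBIC)
o=np.zeros((600,800,3),np.uint8);cv2.imwrite("pics/c3.png",np.vstack([cv2.resize(S[75:175,190:310],None,fx=5,fy=5,interpolation=cv2.INTER_CUBIC)])[:,:,::-1]);cv2.imwrite("pics/c3t.png",cv2.resize(T[150:230,140:260],None,fx=6,fy=6,interpolation=cv2.INTER_CUBIC)[:,:,::-1])
E
```

```text
t 5.22 tcp [0.5843 0.2508 0.1861] F [ 0.1  0.1 -4.1] open 14.3 q6 0.17 -> shift cm [0.04 0.35 5.77] turn [-0.6  0.1 -0. ]
```

View pics/c3.png

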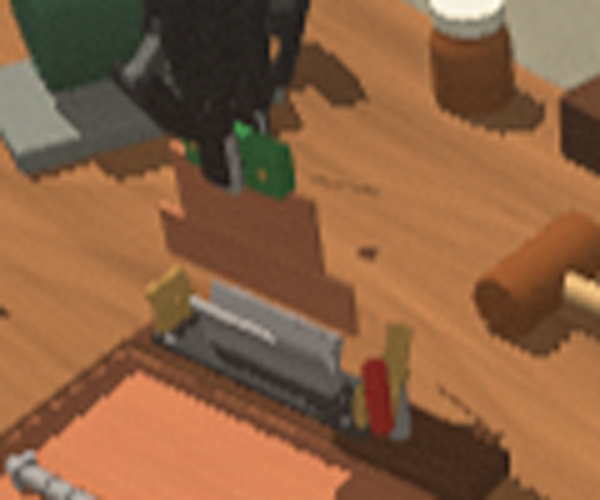

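View pics/c3t.png

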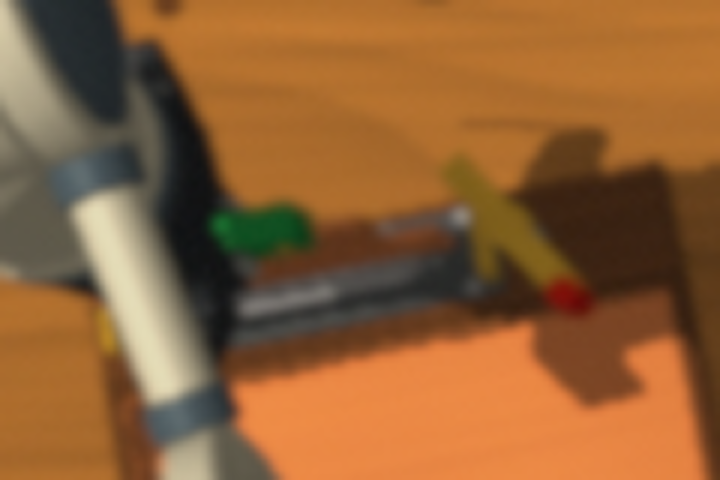

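```bash
python3 - <<'E'
from h import *
s=lambda u,v:(190+u/5,75+v/5)
cs=lambda u,v:(160+u/5,120+v/5)
y=np.radians(10.4);X=np.array([np.cos(y),np.sin(y)]);Y=np.array([-X[1],X[0]]);cf=np.array([.587,.2515])
def rep(nm,a,b,z):
    A,B=onz("side",a,z)[:2],onz("side",b,z)[:2];M=(A+B)/2;d=A-B
    print(nm,"mid",M.round(4),"len",np.linalg.norm(d).round(4),"yaw",np.degrees(np.arctan2(-d[0],d[1])).round(1),"rel clip",((M-cf)@X).round(4),((M-cf)@Y).round(4))
rep("guard bottom",s(165,250),s(357,335),.0857)
rep("back jaw",cs(362,58),cs(492,108),.064)
rep("front jaw",cs(340,75),cs(468,132),.064)
P=onz("side",cs(322,45),.059)[:2]-cf;print("chL top",P@X,P@Y)
tcp=ctrl.observe()["ee_pos"][:2];print("tcp rel",(tcp-cf)@X,(tcp-cf)@Y)
# overlay numbers: predicted mouth ends
for yy in(-.05,.05):
  for xx in(-.0085,.0085):
    P=cf+xx*X+yy*Y;print(xx,yy,proj("side",[*P,.064]).round(1),proj("top",[*P,.064]).round(1))
E
```

```text
guard bottom mid [0.5824 0.2515] len 0.1469 yaw 11.2 rel clip -0.0045 0.0008
back jaw mid [0.595 0.256] len 0.0966 yaw 14.6 rel clip 0.0087 0.003
front jaw mid [0.5735 0.2507] len 0.0985 yaw 11.6 rel clip -0.0134 0.0016
chL top 0.005408473636584888 0.0855033908208401
tcp rel -0.0013470122704288328 -0.00016711202429064244
-0.0085 -0.05 [255.1 146. ] [209.3 194.6]
0.0085 -0.05 [258.8 142.9] [208.1 188.2]
-0.0085 0.05 [229.6 134.1] [171.1 202.4]
0.0085 0.05 [233.4 131.2] [170. 196.]
```

```bash
python3 - <<'E'
from h import *
go([.5869,.2522,.150],10.6)
E
```

```text
t 5.32 tcp [0.5857 0.2511 0.1913] F [-0.4 -0.4 -1.6] open 15.0 q6 0.17 -> shift cm [0.09 0.16 4.13] turn [-0.3  0.1 -0.3]
```

Emit:
{"op": "arm_command", "data": {
  "moves": [
    [0,0.1,0.1,0.8,0,0,0],
    [0,0.1,0.1,1.6,0,0,0],
    [0,0.1,0.1,2.4,0,0,0],
    [0,0.1,0.1,3.2,0,0,0],
    [0,0.1,0.1,4.2,0,0,0],
    [0,0.1,0.1,4.2,0,0,0],
    [0,0.1,0.1,4.2,0,0,0],
    [0,0.1,0.1,4.2,0,0,0]
  ],
  "grip_force": 100
}}

```text
time: 5.98
ee_pos: [0.5872, 0.253, 0.1519]
tcp_rot: [-2.012, -2.413, 0.0]
ft_force: [-0.1, 0.0, -2.6]
opening: 0.0144
```

```bash
python3 - <<'E'
from h import *
go([.5869,.2522,.1284],10.6)
S=ctrl.camera("side");cv2.imwrite("pics/c4.png",cv2.resize(S[75:175,190:310],None,fx=5,fy=5,interpolation=cv2.INTER_CUBIC)[:,:,::-1])
E
```

```text
t 5.98 tcp [0.5872 0.253  0.1519] F [-0.1  0.  -2.6] open 14.4 q6 0.17 -> shift cm [-0.07 -0.04  2.35] turn [-0.   0.  -0.2]
```

View pics/c4.png

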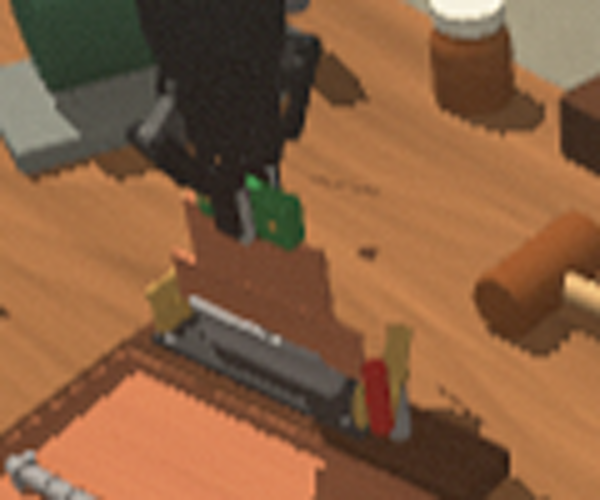

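The foot sits behind the front jaw and between the cheeks, with no side force. Pressing down.

Emit:
{"op": "arm_command", "data": {
  "moves": [
    [0,0,0,0.4,0,0,0],
    [0,0,0,0.8,0,0,0],
    [0,0,0,1.2,0,0,0],
    [0,0,0,1.6,0,0,0],
    [0,0,0,1.6,0,0,0],
    [0,0,0,1.6,0,0,0]
  ]
}}

```text
time: 6.53
ee_pos: [0.5871, 0.2531, 0.1355]
tcp_rot: [-2.011, -2.413, 0.0]
ft_force: [-0.9, -0.7, 0.5]
opening: 0.0144
```

Emit:
{"op": "arm_command", "data": {
  "moves": [
    [0,0,0,0.3,0,0,0],
    [0,0,0,0.6,0,0,0],
    [0,0,0,0.8,0,0,0],
    [0,0,0,0.8,0,0,0]
  ]
}}

```text
time: 6.87
ee_pos: [0.5873, 0.2532, 0.1285]
tcp_rot: [2.011, 2.413, 0.001]
ft_force: [-2.2, 0.3, 4.4]
opening: 0.0145
```

Emit:
{"op": "arm_command", "data": {
  "moves": [
    [0,0,0,0.2,0,0,0],
    [0,0,0,0.3,0,0,0],
    [0,0,0,0.3,0,0,0],
    [0,0,0,0.3,0,0,0]
  ]
}}

```text
time: 7.2
ee_pos: [0.5875, 0.2533, 0.1284]
tcp_rot: [2.01, 2.412, 0.004]
ft_force: [-5.6, -1.1, 14.7]
opening: 0.0145
```

Emit:
{"op": "arm_command", "data": {
  "moves": [
    [0,0,0,0.2,0,0,0],
    [0,0,0,0.4,0,0,0],
    [0,0,0,0.4,0,0,0],
    [0,0,0,0.4,0,0,0]
  ]
}}

```text
time: 7.53
ee_pos: [0.5877, 0.2533, 0.1284]
tcp_rot: [2.01, 2.411, 0.008]
ft_force: [-11.1, -3.2, 29.4]
opening: 0.0146
```

```bash
python3 - <<'E'
from h import *
go([.5869,.2522,.1284],10.6)
S=ctrl.camera("side");T=ctrl.camera("top");cv2.imwrite("pics/t5.png",T[:,:,::-1]);cv2.imwrite("pics/c5.png",cv2.resize(S[75:175,190:310],None,fx=5,fy=5,interpolation=cv2.INTER_CUBIC)[:,:,::-1])
E
```

```text
t 7.53 tcp [0.5877 0.2533 0.1284] F [-11.1  -3.2  29.4] open 14.6 q6 0.17 -> shift cm [-0.1 -0.1  0. ] turn [ 0.3 -0.1 -0.2]
```

View pics/c5.png

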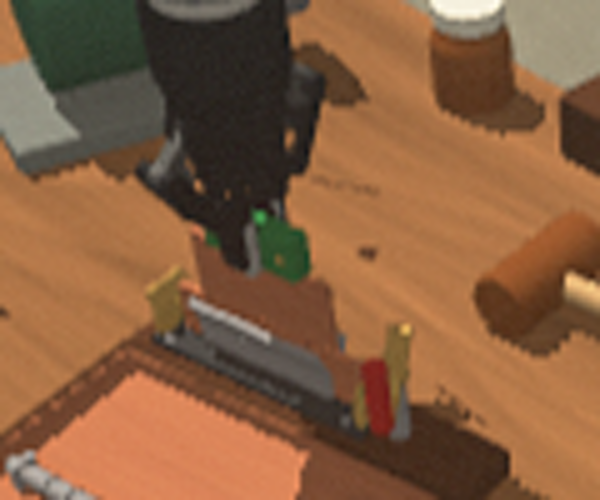

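Emit:
{"op": "arm_command", "data": {
  "moves": [
    [0,0,0,-0.3,0,0,0],
    [0,0,0,-0.6,0,0,0],
    [0,0,0,-0.6,0,0,0],
    [4,0,0,-0.6,0,0,0],
    [4,0,0,-0.6,0,0,0],
    [4,0,0,-0.6,0,0,0],
    [4,0,0,-0.6,0,0,0]
  ]
}}

```text
time: 8.22
ee_pos: [0.5872, 0.2528, 0.1258]
tcp_rot: [-2.012, -2.412, 0.001]
ft_force: [-0.3, -1.2, 0.2]
opening: 0.0399
```

```bash
python3 - <<'E'
from h import *
go([.587,.253,.24],10.6)
E
```

```text
t 8.22 tcp [0.5872 0.2528 0.1258] F [-0.3 -1.2  0.2] open 39.9 q6 0.17 -> shift cm [  0.02  -0.03 -11.42] turn [-0.1  0.  -0.3]
```

Emit:
{"op": "arm_command", "data": {
  "moves": [
    [4,0,0,-2,0,0,0],
    [4,0,0,-5,0,0,0],
    [4,0,0,-8,0,0,0],
    [4,0,0,-10,0,0,0],
    [4,0,0,-10,0,0,0]
  ]
}}

```text
time: 8.63
ee_pos: [0.5888, 0.2535, 0.2331]
tcp_rot: [2.009, 2.409, 0.013]
ft_force: [1.0, 0.1, 1.2]
opening: 0.0401
```

```bash
python3 - <<'E'
from h import *
go([.5711,.1277,.20],-48.6)
S=ctrl.camera("side");g=[(c.round(1),st[4]) for st,c,r in blobs(S,(50,100,60),(75,255,255))[1]];print(g,proj("side",[.587,.2525,.123]).round(1),proj("side",[.587,.2525,.138]).round(1))
E
```

```text
t 8.63 tcp [0.5888 0.2535 0.2331] F [1.  0.1 1.2] open 40.1 q6 0.17 -> shift cm [-12.06  -4.03   3.26] turn [ 0.4 -0.3 58.9]
[(array([240.5, 122.2]), np.int32(184)), (array([298.9, 209.2]), np.int32(106))] [240.9 122.1] [240.1 117.7]
```

Emit:
{"op": "arm_command", "data": {
  "moves": [
    [2.8,-3,-1,1,0,0,7],
    [2.8,-6,-2,2,0,0,14],
    [2.8,-9,-3,3,0,0,21],
    [2.8,-12,-4,3.2,0,0,28],
    [2.8,-12,-4,3.2,0,0,35],
    [2.8,-12,-4,3.2,0,0,42],
    [2.8,-12,-4,3.2,0,0,49],
    [2.8,-12,-4,3.2,0,0,56],
    [2.8,-12,-4,3.2,0,0,59],
    [2.8,-12,-4,3.2,0,0,59],
    [2.8,-12,-4,3.2,0,0,59]
  ]
}}

```text
time: 9.6
ee_pos: [0.569, 0.1276, 0.193]
tcp_rot: [-2.938, -1.112, 0.004]
ft_force: [-0.3, 0.5, -0.5]
opening: 0.0282
```

```bash
python3 - <<'E'
from h import *
go([.5711,.1277,.108],-48.6)
S=ctrl.camera("side");T=ctrl.camera("top")
a=cv2.resize(S[75:175,210:310],(400,400),interpolation=cv2.INTER_CUBIC);b=cv2.resize(T[150:250,180:280],(400,400),interpolation=cv2.INTER_CUBIC)
cv2.imwrite("pics/c6.png",np.hstack([a,b])[:,:,::-1])
E
```

```text
t 9.6 tcp [0.569  0.1276 0.193 ] F [-0.3  0.5 -0.5] open 28.2 q6 1.01 -> shift cm [0.18 0.14 8.5 ] turn [-0.1  0.1  0.1]
```

View pics/c6.png

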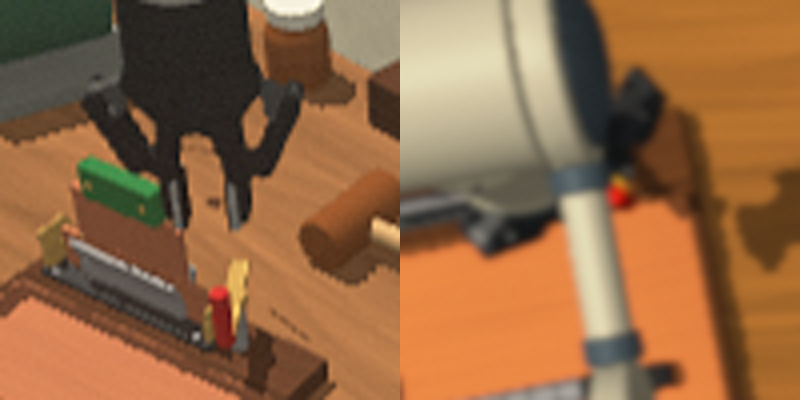

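Emit:
{"op": "arm_command", "data": {
  "moves": [
    [2.8,0.2,0.1,1.5,0,0,0],
    [2.8,0.2,0.1,3,0,0,0],
    [2.8,0.2,0.1,4.5,0,0,0],
    [2.8,0.2,0.1,6,0,0,0],
    [2.8,0.2,0.1,7.5,0,0,0],
    [2.8,0.2,0.1,8.5,0,0,0],
    [2.8,0.2,0.1,8.5,0,0,0],
    [2.8,0.2,0.1,8.5,0,0,0]
  ]
}}

```text
time: 10.37
ee_pos: [0.5713, 0.1283, 0.1093]
tcp_rot: [-2.939, -1.11, 0.002]
ft_force: [-0.3, 0.1, 0.3]
opening: 0.0282
```

```bash
python3 - <<'E'
from h import *
s=ctrl.observe();p=np.array([.6045,.1571])
R0=Ro.from_rotvec(s["tcp_rot"])
v=s["ee_pos"][:2]-p;print(s["ee_pos"],s["ft_force"].round(1),np.linalg.norm(v),np.degrees(np.arctan2(v[1],v[0])))
for phi in np.arange(-132,-70,6):
    a=np.radians(phi);P=np.r_[p+.045*np.array([np.cos(a),np.sin(a)]),s["ee_pos"][2]]
    print(phi,(R0.inv().apply(P-s["ee_pos"])*100).round(2),"turn",-(phi+138.6))
E
```

```text
[0.57129551 0.12834468 0.10928441] [-0.3  0.1  0.3] 0.043925011178682104 -139.10721169246847
-132 [-0.08  0.56 -0.  ] turn -6.599999999999994
-126 [ 0.    1.02 -0.  ] turn -12.599999999999994
-120 [ 0.13  1.47 -0.  ] turn -18.599999999999994
-114 [ 0.3   1.91 -0.  ] turn -24.599999999999994
-108 [ 0.52  2.33 -0.  ] turn -30.599999999999994
-102 [ 0.78  2.72 -0.  ] turn -36.599999999999994
-96 [ 1.08  3.08 -0.  ] turn -42.599999999999994
-90 [ 1.42  3.41 -0.  ] turn -48.599999999999994
-84 [ 1.79  3.71 -0.  ] turn -54.599999999999994
-78 [ 2.18  3.96 -0.01] turn -60.599999999999994
-72 [ 2.61  4.17 -0.01] turn -66.6
```

Emit:
{"op": "arm_command", "data": {
  "moves": [
    [2.0,0,0,0,0,0,0],
    [2.0,-0.1,0.5,0,0,0,-6],
    [2.0,0,1.0,0,0,0,-12],
    [2.0,0.1,1.5,0,0,0,-18],
    [2.0,0.3,1.9,0,0,0,-24],
    [2.0,0.5,2.3,0,0,0,-30],
    [2.0,0.8,2.7,0,0,0,-36],
    [2.0,1.1,3.1,0,0,0,-42],
    [2.0,1.4,3.4,0,0,0,-48],
    [2.0,1.8,3.7,0,0,0,-54],
    [2.0,2.2,4.0,0,0,0,-60],
    [2.0,2.2,4.0,0,0,0,-60]
  ]
}}

```text
time: 11.37
ee_pos: [0.6153, 0.1131, 0.1112]
tcp_rot: [1.985, 2.434, 0.002]
ft_force: [0.1, -1.3, -0.3]
opening: 0.0203
```

```bash
python3 - <<'E'
from h import *
s=ctrl.observe();p=np.array([.6045,.1571])
v=s["ee_pos"][:2]-p;print(np.linalg.norm(v),np.degrees(np.arctan2(v[1],v[0])))
a=np.radians(-72);go(np.r_[p+.045*np.array([np.cos(a),np.sin(a)]),.109],12)
E
```

```text
0.045324375395654766 -76.18953911585699
t 11.37 tcp [0.6153 0.1131 0.1112] F [ 0.1 -1.3 -0.3] open 20.3 q6 -0.08 -> shift cm [0.06 0.33 0.22] turn [ 0.1 -0.  -0.4]
```

Emit:
{"op": "arm_command", "data": {
  "moves": [
    [2.0,0,0.2,0,0,0,0],
    [2.0,0,0.4,0,0,0,0],
    [2.0,0,0.5,0,0,0,0],
    [2.0,0,0.5,0,0,0,0],
    [2.0,0,0.5,0,0,0,0]
  ]
}}

```text
time: 11.78
ee_pos: [0.6162, 0.1131, 0.1109]
tcp_rot: [-1.992, -2.423, 0.01]
ft_force: [-16.7, -3.3, 9.2]
opening: 0.02
```

Emit:
{"op": "arm_command", "data": {
  "moves": [
    [2.0,0,-0.3,0,0,0,0],
    [2.0,0,-0.6,0,0,0,0],
    [3.5,0,-0.6,0,0,0,0],
    [3.5,0,-0.6,0,0,0,0],
    [3.5,0,-0.6,0,0,0,0],
    [3.5,0,-0.6,-2,0,0,0],
    [3.5,0,-0.6,-5,0,0,0],
    [3.5,0,-0.6,-8,0,0,0],
    [3.5,0,-0.6,-11,0,0,0],
    [3.5,-4,-0.6,-14,0,0,0],
    [3.5,-8,-0.6,-16,0,0,0],
    [3.5,-12,-0.6,-16,0,0,0]
  ]
}}

```text
time: 12.78
ee_pos: [0.6367, 0.0035, 0.2746]
tcp_rot: [1.984, 2.428, 0.008]
ft_force: [1.4, -0.2, 1.9]
opening: 0.0349
```

Emit:
{"op": "arm_command", "data": {
  "moves": [
    [3.5,-4,0,0,0,0,0],
    [3.5,-8,0,0,0,0,0],
    [3.5,-12,0,0,0,0,0],
    [3.5,-14,0,0,0,0,0],
    [3.5,-14,0,0,0,0,0],
    [3.5,-14,0,0,0,0,0]
  ]
}}

```text
time: 13.28
ee_pos: [0.6633, -0.1351, 0.2681]
tcp_rot: [-1.993, -2.427, 0.0]
ft_force: [-0.8, 0.7, 0.2]
opening: 0.0348
```

```bash
python3 - <<'E'
from h import *
S=ctrl.camera("side");T=ctrl.camera("top")
print(ctrl.observe()["ee_pos"],ctrl.observe()["ft_force"].round(1))
for n,I,o,w in(("top",T,(215,175),40),("side",S,(240,120),60)):
    for st,c,r in blobs(I[o[1]:o[1]+w,o[0]:o[0]+w],(0,180,70),(5,255,255),6)[1]: print(n,(st[:2]+o).tolist(),st[2:].tolist(),(c+o).round(1))
K=np.array([.6127,.1129]);print("shut expect top",proj("top",[*K,.1115]),"side",proj("side",[*K,.0915]),"at +10deg",[proj("side",[.6045+.045*np.cos(a),.1571+.045*np.sin(a),.0915]) for a in[np.radians(-89.5)]])
print([(c.round(1),st[4]) for st,c,r in blobs(S,(50,100,60),(75,255,255))[1]],[(c.round(1),st[4]) for st,c,r in blobs(T,(50,100,60),(75,255,255))[1]],proj("top",[.587,.2525,.138]))
a=cv2.resize(S[95:175,210:310],(400,320),interpolation=cv2.INTER_CUBIC);b=cv2.resize(T[155:235,150:250],(400,320),interpolation=cv2.INTER_CUBIC)
cv2.imwrite("pics/c7.png",np.vstack([np.hstack([a,b]),cv2.resize(np.hstack([S,T]),(800,250))])[:,:,::-1])
E
```

```text
[ 0.66327806 -0.13288063  0.26890632] [-0.7  1.  -0.6]
top [237, 180] [7, 5, 21] [239.9 181.7]
side [278, 142] [5, 15, 58] [280.  148.5]
shut expect top [240.1025053  181.46304996] side [281.0280856 148.390991 ] at +10deg [array([279.13089482, 149.83933488])]
[(array([240.5, 122.2]), np.int32(184)), (array([298.7, 209.5]), np.int32(99))] [(array([ 46.9, 139. ]), np.int32(1809)), (array([181.3, 192.3]), np.int32(186))] [180.78705427 191.6172493 ]
```

View pics/c7.png

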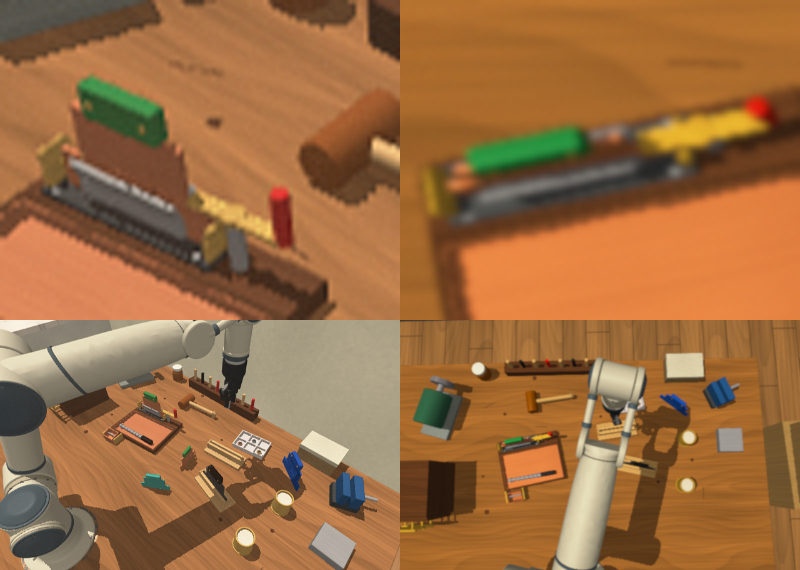

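```bash
python3 -c "
from bench import ctrl
print(ctrl.sign_off())"
```

```text
the job is handed in; nothing more can be done
None
```

I pressed the copper guard home in the clip, swung the brass keeper shut over its foot, and handed the job in at about 13.4 s of the 48 s allowed.

**Guard:**
- It stopped at TCP height 0.1284 m, the height I had calculated for the clip floor. It did not move further when the push rose from 15 to 29 N.
- After release, the green grip showed within 0.5 px of its expected home position in the side view and about 1 px in the top view. It was still there after the keeper was shut.

**Keeper:**
- It came up solid against its stop at 17 N.
- The knob was within 0.3 px of its shut position in the top view. In the side view it was about 1 px off, which is within measuring error. The last picture shows the tongue lying along the clip over the foot.

In the last picture the gripper is well clear and touching nothing. The steel plate, the stands and the rest look unmoved, though I checked those only by eye. No check failed.

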